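Clear the tool rest and lay out the setting punches

TASK

Sweep the three loose dark steel blanks off the tool rest into its orange catch tray with the scraper block (not with the fingers) before any punch goes on the rest, and stand the scraper upright back on the bench. Then lay, not drop, the two setting punches flat on the rest, each centred along the strip of its own handle colour, both with their steel tips pointing to the orange tray. Leave the bottle, the tub, the red bin and the hammer where they are.

Things in the scene. Friction and masses are not known exactly. Their poses are not given: they have to be found in the camera images.
- rest: Tool rest, fixed to the bench: wooden block with a flat bare metal top, 200 (x) x 124 (y) x 30 high, no rim. Origin: centre of the block's underside, on the bench; its top is at 30. Its +x end is butted by the orange catch tray, an open box 90 (x) x 124 (y) x 24 high, walls 4, floor 4 thick, spanning x = 100 to 190 of this frame: its walls are 6 lower than the rest's top.
- tray_floor (a point): Centre of the inside floor of the orange catch tray; x axis points away from the rest.
- blue_strip: Blue painted strip on the rest's top, 150 (x) x 24 (y), no thickness to speak of. Origin: its centre, on the rest's top (30 above the bench). x runs along the strip towards the orange tray (same as the rest's x). The two strips lie side by side, 32 either side of the rest's middle line; which colour is on which side varies.
- yellow_strip: Yellow painted strip, otherwise like the blue one.
- blue_punch: Setting punch, loose, lying flat on the bench, 140 long, about 110 g: blue square handle 18 x 18, 90 long with a black butt cap, from x = -70 to +20, then a 10 diameter steel shank with a 13 diameter steel tip ending at x = +70, on the handle's middle axis. Origin: mid-length, on the underside; x points to the tip. Balance point near x = -9; z points up. Grip it across the handle (18 wide).
- yellow_punch: Setting punch with a yellow handle, otherwise like the blue one.
- blue_punch_mid (a point): Mid-length point of the blue punch, on its middle axis (9 above the underside), x = 0.
- blue_punch_tip (a point): Tip end of the blue punch, on its middle axis (9 above the underside), x = +70.
- blue_punch_butt (a point): Butt end of the blue punch, on its middle axis (9 above the underside), x = -69.
- yellow_punch_mid (a point): Mid-length point of the yellow punch, on its middle axis (9 above the underside), x = 0.
- yellow_punch_tip (a point): Tip end of the yellow punch, on its middle axis (9 above the underside), x = +70.
- yellow_punch_butt (a point): Butt end of the yellow punch, on its middle axis (9 above the underside), x = -69.
- scraper: Scraper block, loose, standing on the bench, about 160 g: foot 24 (x) x 100 (y) x 12 high with a rubber underside, and on it an upright wooden fin 16 (x) x 50 (y), from 12 to 57 high, to grip across its 16. Origin: centre of the underside; y along the foot, z up. It works the same either way round.
- blank0: Loose dark steel disc, 20 diameter, 5 thick, 12 g, lying on the rest's top. Origin: centre of its underside.
- blank1: Loose dark steel disc, 20 diameter, 5 thick, 12 g, lying on the rest's top. Origin: centre of its underside.
- blank2: Loose dark steel disc, 20 diameter, 5 thick, 12 g, lying on the rest's top. Origin: centre of its underside.
- bottle: Bystander: pale see-through water bottle with a white cap, loose, 64 diameter, 190 high. Origin: centre of its underside.
- tub: Bystander: clear round tub of rivets, loose, 84 diameter, 42 high. Origin: centre of its underside.
- red_bin: Bystander: small red bin of brass rivets, loose, 70 (x) x 70 (y) x 45 high. Origin: centre of its underside.
- hammer: Bystander: hammer lying on the bench, loose, 260 long, 26 high: wooden handle along x, steel head 90 wide at the +x end. Origin: mid-length, on the bench.
- left_bin: Obstacle: yellow stock bin, screwed to the bench, 80 (x) x 120 (y) x 55 high. Origin: centre of its underside.
- far_bin: Obstacle: grey stock bin, screwed to the bench, 50 (x) x 120 (y) x 55 high. Origin: centre of its underside.
- press: Obstacle: green hand press, bolted to the bench, base 150 (x) x 80 (y), its arm lever reaching 380 high. Origin: centre of its underside.
Not all that is in view belongs to the job. What is shaped like the scraper but pink or purple is not meant.

How it is judged (in metres and radians):
On the way, in this order (a step that is already met when the one before it is completed fails the run):
1. all three blanks are in the orange tray while both punches are still off the rest (x of blank0 in the frame of rest between 0.1 and 0.192 m and y of blank0 in the frame of rest between -0.064 and 0.064 m and z of each of blank0, blank1, blank2 in the frame of rest below 0.026 m and x of blank1 in the frame of rest between 0.1 and 0.192 m and y of blank1 in the frame of rest between -0.064 and 0.064 m and x of blank2 in the frame of rest between 0.1 and 0.192 m and y of blank2 in the frame of rest between -0.064 and 0.064 m and horizontal distance between each of blue_punch_mid, yellow_punch_mid and rest above 0.15 m), for 0.2 s.
2. the scraper stands upright on the bench, off the rest, with both punches still off the rest (height (world z) of scraper below 0.003 m and angle between scraper's own z axis and vertical below 0.1 rad and linear speed of scraper below 0.02 m/s and horizontal distance between scraper and tray_floor above 0.06 m and horizontal distance between each of blue_punch_mid, yellow_punch_mid and rest above 0.15 m), for 0.2 s.
At the end, for the whole second after the job is handed in: Each punch lies flat and still on its own colour's strip, tip to the tray: middle within 20 mm along the strip, tip and butt within 12 mm of its centre line, axis 4-14 mm above it. Blanks are in the tray, below its rim. The scraper stands upright and still on the bench, outside rest and tray (x of blank0 in the frame of rest between 0.1 and 0.192 m and y of blank0 in the frame of rest between -0.064 and 0.064 m and z of each of blank0, blank1, blank2 in the frame of rest below 0.026 m and x of blank1 in the frame of rest between 0.1 and 0.192 m and y of blank1 in the frame of rest between -0.064 and 0.064 m and x of blank2 in the frame of rest between 0.1 and 0.192 m and y of blank2 in the frame of rest between -0.064 and 0.064 m and x of blue_punch_mid in the frame of blue_strip between -0.02 and 0.02 m and x of blue_punch_tip in the frame of blue_strip above 0.04 m and y of blue_punch_tip in the frame of blue_strip between -0.012 and 0.012 m and z of blue_punch_tip in the frame of blue_strip between 0.004 and 0.014 m and y of blue_punch_butt in the frame of blue_strip between -0.012 and 0.012 m and z of blue_punch_butt in the frame of blue_strip between 0.004 and 0.014 m and linear speed of each of blue_punch, yellow_punch, scraper below 0.02 m/s and x of yellow_punch_mid in the frame of yellow_strip between -0.02 and 0.02 m and x of yellow_punch_tip in the frame of yellow_strip above 0.04 m and y of yellow_punch_tip in the frame of yellow_strip between -0.012 and 0.012 m and z of yellow_punch_tip in the frame of yellow_strip between 0.004 and 0.014 m and y of yellow_punch_butt in the frame of yellow_strip between -0.012 and 0.012 m and z of yellow_punch_butt in the frame of yellow_strip between 0.004 and 0.014 m and height (world z) of scraper below 0.003 m and angle between scraper's own z axis and vertical below 0.1 rad and horizontal distance between scraper and tray_floor above 0.06 m); the robot touches nothing.
It fails at once if a bystander (bottle, tub, red bin, hammer) is moved more than 20 mm or tipped (distance of any of bottle, tub, red_bin, hammer from where it was at the start of the episode above 0.02 m or angle between any of bottle, tub, red_bin, hammer's own z axis and vertical above 0.3 rad).
It fails at once if the fingers handle a blank (contact force between the fingers and blank0 above 1 N or contact force between the fingers and blank1 above 1 N or contact force between the fingers and blank2 above 1 N).
It fails at once if a punch is let go more than about 15 mm above the rest's top ((horizontal distance between blue_punch_mid and rest below 0.12 m and z of blue_punch_mid in the frame of rest above 0.055 m and contact force between the fingers and blue_punch below 0.1 N) or (horizontal distance between yellow_punch_mid and rest below 0.12 m and z of yellow_punch_mid in the frame of rest above 0.055 m and contact force between the fingers and yellow_punch below 0.1 N)).
It also fails if it takes over 72 s, if anything falls off the work surface, if the arm or the gripper's body presses on something with over 40 N, if the wrist force passes 120 N, or if a joint passes its speed limit or range.

ROBOT

A 6-joint arm with a two-finger parallel gripper is mounted at the origin on the work surface. World frame = base frame: x ahead of the robot, y to its left, z up, the work surface at z = 0. Lengths are in mm, angles in rad, forces in N, time in s.
With the tool pointing down it reaches from about 350 to 975 mm from the base axis. Payload 7.1 kg.
Tool frame: the origin (TCP) lies midway between the tips of the shut fingers; the grasp point (between the pads) lies 19 mm behind it (ctrl.hold_point_z is the distance from the TCP to the grasp point, in mm); x points along the fingers, y is the direction in which the jaws open and shut, and the axes are right-handed (so a half turn about x gives the same grasp; the last joint's range is limited). The gripper opens to 88 mm and grips with 3 to 60 N. Pads are 20 mm wide; open, the fingers measure 115 mm over their backs; the gripper's body (75 mm by 178 mm) begins 61 mm behind the grasp point.
Start: joints at [-1.33, 0.423, 1.63, -0, 1.089, -0.019], TCP at [160.573, -604.004, 222.675] pointing down, gripper open.
Joint ranges: [-3, 3], [-0.9, 2.11], [0.09, 2.58], [-1.31, 4.45], [0.11, 2.69], [-2.54, 2.54]. Speed limits (rad/s): [2.39, 2.39, 3.01, 3.14, 3.14, 3.14].

INTERFACE

Orientations are given as a rotation vector (axis times angle).
In Python, from workcell import ctrl, get_image, calibration gives the robot as it stands.
- The arm moves only by the tool move_arm, never from a script. Its argument "rows" is a list of rows, each a list of 5 numbers: the shift along the world's x, y, z in mm, then the turn about the world's z in rad, then the closure, from -1 (fully open) to 1 (shut). In form: [[tx, ty, tz, roll, jaw], ...]. A call has 1 to 12 rows; each row is the pose to reach, as a shift and turn from the pose measured when the call began; what a row does not reach only later rows make up. A row lasts 1/8 s, in which the tool goes at most 62.5 mm and 10.7 degrees, less where a joint would pass 70% of its speed; a pose out of reach is approached as far as the arm can. A call with a gripper value outside its range is refused whole. The fingers move at their own pace and stop on an object; the grip force is fixed at half the most. Time passes only in rows, so rows that repeat a pose let the fingers close. It gives the time, the measured TCP pose, the force and the opening at its end, in the units of the state.
- ctrl.get_obs(): the state, without advancing time (a new reading comes with each control period).
- get_image(name): name is "scene" or "top"; returns the picture (384x512x3 uint8, blue, green, red); there is no depth.
- calibration(name): a dict with "fx", "fy", "cx", "cy" (pixels), "D" ([k1, k2, p1, p2, k3] as OpenCV has them; the pictures are not rectified), "view" (4x4, takes a point from world to camera coordinates). Camera axes: x right, y up, looking along -z (the intrinsics and any distortion apply to the point x, -y, -z); pixel columns grow to the right and rows downward; lengths in mm; the calibration is good to about 2 mm. A picture is of the moment at which its call begins. calibration takes no time and is no camera call.
- ctrl.close_job(): hands the job in, once; it reports no verdict.
The state is a dict: "t": time; "qpos": joint angles; "qvel": joint speeds; "joint_torque": joint torques, N m; "ee_pos": TCP position; "orientation": TCP orientation; "ft_force": force on the tool from outside, world axes, zero at the start; "moment": the same for the moment, N m; "width": finger opening in mm.
Only numpy, scipy, OpenCV 4.12 (cv2) and the standard library are available. Lean on these libraries where they do the work, as an engineer would, in place of code of your own. Each camera call takes 0.05 s, during which the arm holds its last target.

## Working session

There is one attempt and no reset: what is moved stays moved. The work goes in short steps, Python scripts to look and compute and a tool call to move; the robot and the scene stay as the last step left them, time stands still between calls to the robot, and variables do not carry over. Pictures are saved under pics/ and viewed, and the job is handed in when it is done.

Besides the shell and the picture viewer there is one more tool, called after "Request:" by a JSON object that holds its "api" and its "payload", one argument or row to a line. move_arm: Moves the arm, as the interface text tells. Its arguments: {"type":"object","properties":{"rows":{"type":"array"}},"required":["rows"]}

```bash
ls; mkdir -p pics; python3 - <<'E'
from workcell import ctrl,get_image,calibration
import cv2,numpy as np
for n in("scene","top"):
    im=get_image(n);cv2.imwrite(f"pics/{n}0.png",im);c=calibration(n)
    print(n,c["fx"],c["fy"],c["cx"],c["cy"],c["D"]);print(np.round(c["view"],3))
print(ctrl.get_obs(),ctrl.hold_point_z)
E
```

```text
pics
scene 427.7603397034913 427.7603397034913 253.95292352034488 191.74897548590866 [-0.06462614  0.          0.          0.          0.        ]
[[ 8.500000e-01  5.270000e-01 -1.600000e-02 -4.884970e+02]
 [-4.090000e-01  6.770000e-01  6.130000e-01  1.680510e+02]
 [ 3.330000e-01 -5.140000e-01  7.900000e-01 -1.523902e+03]
 [ 0.000000e+00  0.000000e+00  0.000000e+00  1.000000e+00]]
top 350.88591619320397 350.88591619320397 257.8612621497857 187.20515836746833 [0.00474068 0.         0.         0.         0.        ]
[[ 2.400000e-02 -1.000000e+00  1.100000e-02  1.961300e+01]
 [ 9.870000e-01  2.500000e-02  1.610000e-01 -5.770500e+02]
 [-1.620000e-01  7.000000e-03  9.870000e-01 -1.075462e+03]
 [ 0.000000e+00  0.000000e+00  0.000000e+00  1.000000e+00]]
{'t': 0.1, 'qpos': array([-1.33000306e+00,  4.23789057e-01,  1.63055462e+00,  5.42045050e-06,
        1.08860179e+00, -1.89853758e-02]), 'qvel': array([-0.00108488, -0.00072306, -0.00159421, -0.00049584,  0.00192301,
        0.00160241]), 'joint_torque': array([ 2.65468898e-04, -5.45612097e+01, -2.74324840e+01,  6.45266287e-02,
        1.88683136e-02, -2.32712392e-05]), 'ee_pos': array([ 160.46378071, -603.55980877,  221.98721242]), 'orientation': array([ 2.08329916,  0.27356072, -2.08360373]), 'ft_force': array([ 0.58347113,  0.18686506, -0.66295383]), 'moment': array([ 0.01868806, -0.02844409, -0.02026313]), 'width': 88.08424312175897} 18.700000000000003
```

View pics/scene0.png

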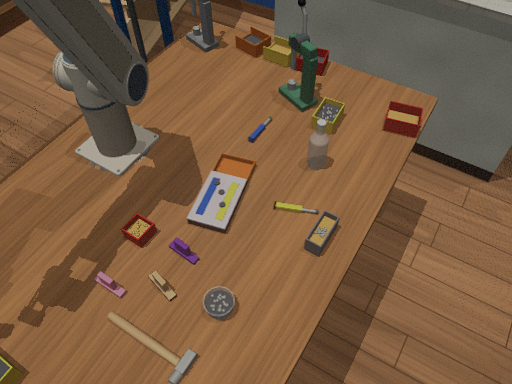

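View pics/top0.png

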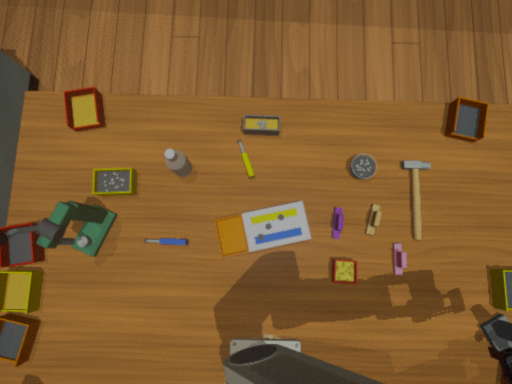

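```bash
cat > h.py <<'E'
import cv2,numpy as np
from workcell import ctrl,get_image,calibration
def K(c): return np.array([[c["fx"],0,c["cx"]],[0,c["fy"],c["cy"]],[0,0,1.]])
def ray(n,uv):
    c=calibration(n);p=cv2.undistortPoints(np.array(uv,float).reshape(-1,1,2),K(c),np.array(c["D"],float)).reshape(-1,2)
    V=np.array(c["view"]);R=V[:3,:3];t=V[:3,3]
    d=np.c_[p[:,0],-p[:,1],-np.ones(len(p))]@R
    return -R.T@t,d
def onz(n,uv,z):
    o,d=ray(n,uv);return o+d*((z-o[2])/d[:,2])[:,None]
def proj(n,P):
    c=calibration(n);V=np.array(c["view"]);q=np.atleast_2d(P)@V[:3,:3].T+V[:3,3]
    q=q*[1,-1,-1];return cv2.projectPoints(q,np.zeros(3),np.zeros(3),K(c),np.array(c["D"],float))[0].reshape(-1,2)
E
python3 - <<'E'
import cv2,numpy as np
t=cv2.imread("pics/top0.png");s=cv2.imread("pics/scene0.png")
def cr(im,x0,y0,x1,y1,f): return cv2.resize(im[y0:y1,x0:x1],None,fx=f,fy=f,interpolation=cv2.INTER_CUBIC)
cv2.imwrite("pics/c1.png",cr(t,210,120,410,270,4))
cv2.imwrite("pics/c2.png",cr(s,90,140,290,290,4))
E
```

```text
(no output)
```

View pics/c1.png

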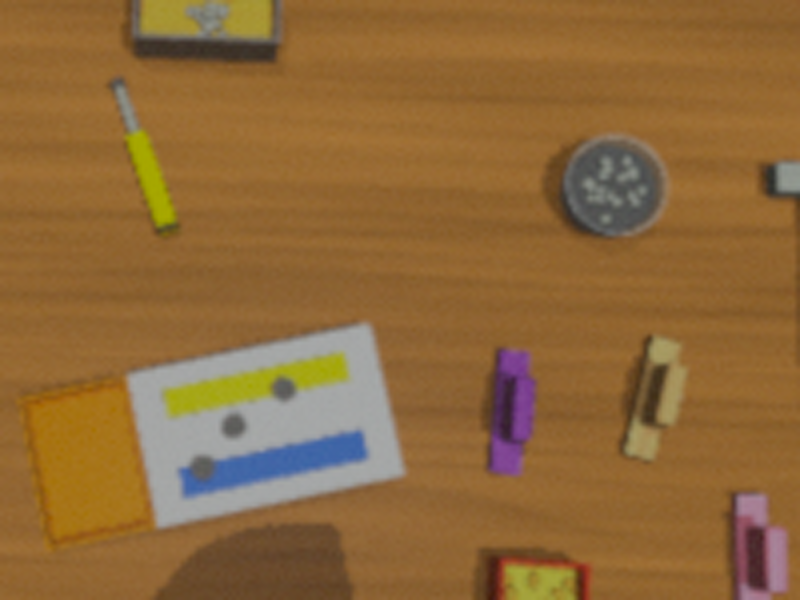

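View pics/c2.png

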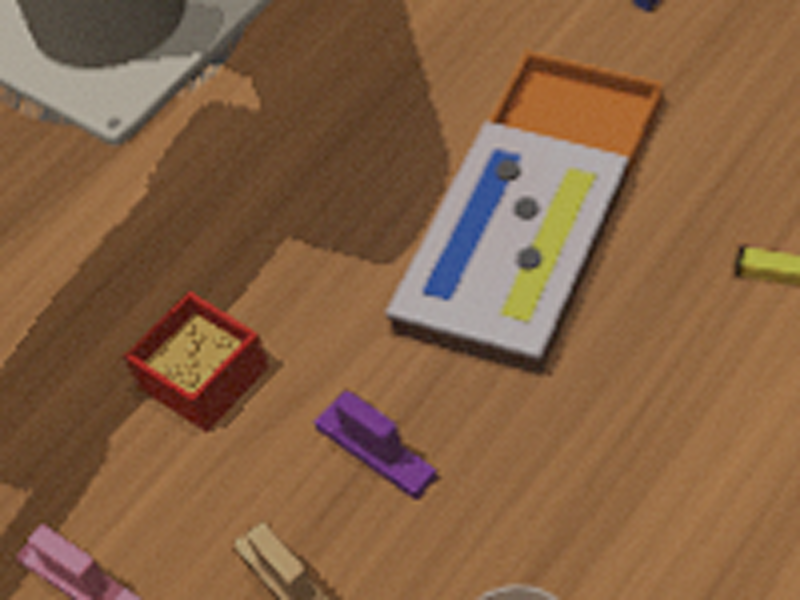

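```bash
cat > m.py <<'E'
from h import *
t=cv2.imread("pics/top0.png");hsv=cv2.cvtColor(t,cv2.COLOR_BGR2HSV)
def box(lo,hi,roi,amin=30):
    m=cv2.inRange(hsv,np.array(lo),np.array(hi));k=np.zeros_like(m);x0,y0,x1,y1=roi;k[y0:y1,x0:x1]=m[y0:y1,x0:x1]
    cs=cv2.findContours(k,cv2.RETR_EXTERNAL,cv2.CHAIN_APPROX_NONE)[0];c=max(cs,key=cv2.contourArea)
    mo=cv2.moments(k,True);return cv2.minAreaRect(c),(mo["m10"]/mo["m00"],mo["m01"]/mo["m00"]),k
def ax(n,r,z):
    P=onz(n,cv2.boxPoints(r),z);a=P[1]-P[0];b=P[2]-P[1]
    if np.linalg.norm(a)<np.linalg.norm(b):a,b=b,a
    return P.mean(0),np.linalg.norm(a),np.linalg.norm(b),np.degrees(np.arctan2(a[1],a[0]))
for nm,lo,hi,roi,z in [("bstrip",(100,100,60),(130,255,255),(240,200,320,260),30),("ystrip",(22,150,120),(35,255,255),(240,200,320,230),30),
  ("bhandle",(100,100,60),(130,255,255),(140,230,195,250),18),("yhandle",(22,150,120),(35,255,255),(232,138,262,182),18),
  ("tray",(8,225,150),(17,255,255),(210,205,255,260),24),
  ("metal",(0,0,120),(180,60,255),(235,195,320,255),30)]:
    r,c,k=box(lo,hi,roi);P=ax("top",r,z);print(nm,np.round(r[0],1),np.round(c,1),np.round(onz("top",[c],z)[0],1),np.round(P[0],1),np.round(P[1:],1))
E
python3 m.py
python3 - <<'E'
import cv2,numpy as np
t=cv2.imread("pics/top0.png");s=cv2.imread("pics/scene0.png")
def cr(im,x0,y0,x1,y1,f): return cv2.resize(im[y0:y1,x0:x1],None,fx=f,fy=f,interpolation=cv2.INTER_CUBIC)
a=cr(t,355,195,395,245,8);b=cr(t,225,130,265,180,8);c=cr(t,140,225,195,255,8)
cv2.imwrite("pics/d1.png",np.hstack([a,b]));cv2.imwrite("pics/d2.png",c)
cv2.imwrite("pics/d3.png",cr(s,90,255,190,310,8))
E
```

```text
bstrip [278.  235.4] [279.  235.3] [426.  -37.2  30. ] [425.6 -34.   30. ] [147.   21.1 -76.6]
ystrip [273.6 215.7] [273.  215.7] [487.9 -17.1  30. ] [488.1 -19.2  30. ] [144.5  19.6 -76.8]
bhandle [172.5 241.1] [172.3 241.1] [400.  302.3  18. ] [400.1 301.8  18. ] [ 80.2  15.3 -91.1]
yhandle [247.3 163.9] [247.3 164.1] [657.8  70.3  18. ] [658.7  70.5  18. ] [  83.7   21.1 -160.4]
tray [225. 254.] [224.1 223.7] [458.9 139.   24. ] [363.6 132.4  24. ] [0. 0. 0.]
metal [275.9 225.6] [275.8 225.7] [456.2 -26.6  30. ] [457. -27.  30.] [203.4 126.8 -76.7]
```

View pics/d1.png

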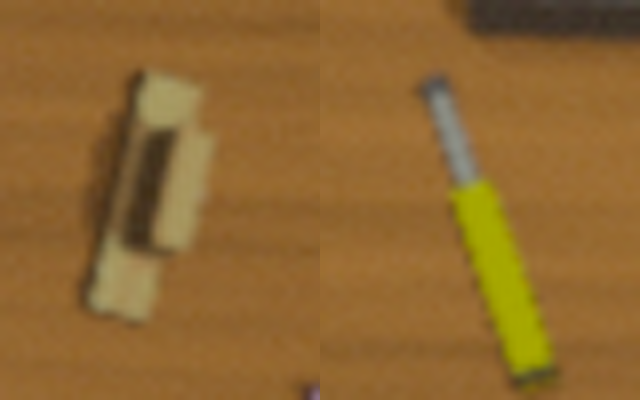

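View pics/d2.png

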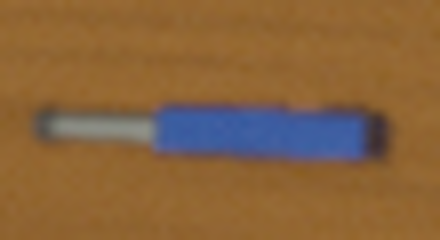

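View pics/d3.png

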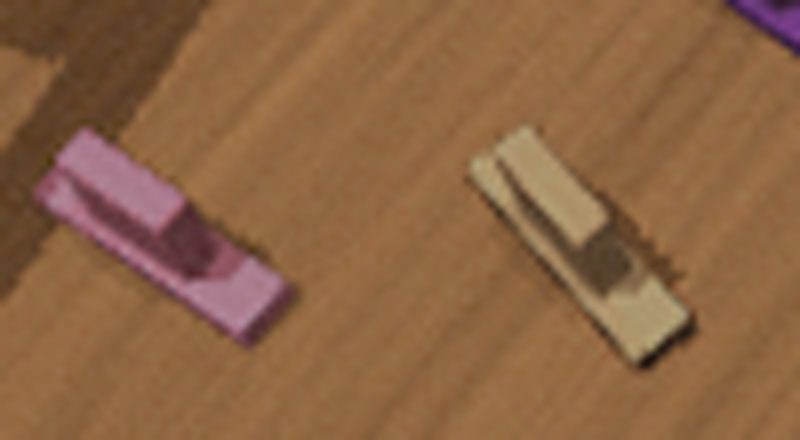

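```bash
python3 - <<'E'
from h import *
def L(n,z,x0,y0,pts): return onz(n,[((x+.5)/8-.5+x0,(y+.5)/8-.5+y0) for x,y in pts],z)
def show(a,P):
    print(a,np.round(P,1).tolist())
show("foot top z12",L("top",12,355,195,[(140,72),(203,88),(150,322),(88,305)]))
print(L("top",12,355,195,[(140,72),(203,88),(150,322),(88,305)]).mean(0))
F=L("top",57,355,195,[(178,130),(212,135),(187,250),(156,248)]);show("fin z57",F);print(F.mean(0))
# scene
F=L("scene",57,90,255,[(523,126),(608,218),(580,248),(494,152)]);show("fin scene",F);print(F.mean(0))
F=L("scene",12,90,255,[(472,168),(692,318),(640,360)]);show("foot scene",F);print((F[0]+F[1])/2)
for nm,p in (("y",[(115,82),(215,378)]),):
    P=L("top",9,225,130,p);show(nm,P);d=P[0]-P[1];print(np.linalg.norm(d),np.degrees(np.arctan2(d[1],d[0])),P.mean(0))
P=L("top",9,140,225,[(38,124),(386,135)]);show("b",P);d=P[0]-P[1];print(np.linalg.norm(d),np.degrees(np.arctan2(d[1],d[0])),P.mean(0))
t=cv2.imread("pics/top0.png")
g=cv2.cvtColor(t,cv2.COLOR_BGR2GRAY);m=((g<115)*255).astype('uint8')
m2=np.zeros_like(m);m2[205:250,245:306]=m[205:250,245:306]
n,l,st,ce=cv2.connectedComponentsWithStats(m2)
r=np.array([456.8,-26.8]);a=np.radians(103.3);R=np.array([[np.cos(a),np.sin(a)],[-np.sin(a),np.cos(a)]])
s=cv2.imread("pics/scene0.png")
for u in [(268,225.8),(280.3,216.4),(260,236.3)]:
    P=onz("top",[u],35)[0];print("blank",P.round(1),(R@(P[:2]-r)).round(1),proj("scene",P).round(1))
print("rest corners scene",proj("scene",[np.r_[r+R.T@np.array(q),30] for q in [(-100,-62),(-100,62),(100,62),(100,-62),(190,62)]]).round(1))
print("strips",[(np.r_[r+R.T@np.array(q)]).round(1) for q in [(0,-32),(0,32)]])
E
python3 - <<'E'
import cv2
s=cv2.imread("pics/scene0.png")
def cr(im,x0,y0,x1,y1,f): return cv2.resize(im[y0:y1,x0:x1],None,fx=f,fy=f,interpolation=cv2.INTER_CUBIC)
cv2.imwrite("pics/e1.png",cr(s,180,150,280,240,6))
cv2.imwrite("pics/e2.png",cr(s,240,110,340,220,5))
E
```

```text
foot top z12 [[537.2, -342.7, 12.0], [531.3, -368.4, 12.0], [435.5, -343.8, 12.0], [441.7, -318.8, 12.0]]
[ 486.42514565 -343.42684995   12.        ]
fin z57 [[509.0, -341.9, 57.0], [507.4, -355.2, 57.0], [462.1, -343.9, 57.0], [462.6, -331.8, 57.0]]
[ 485.30229002 -343.18700137   57.        ]
fin scene [[466.7, -332.7, 57.0], [512.9, -344.2, 57.0], [511.8, -357.6, 57.0], [464.6, -345.5, 57.0]]
[ 488.97896322 -345.00268359   57.        ]
foot scene [[439.1, -341.6, 12.0], [540.1, -345.5, 12.0], [534.5, -366.9, 12.0]]
[ 489.57288736 -343.55172483   12.        ]
y [[743.2, 101.3, 9.0], [617.0, 55.7, 9.0]]
134.1801166808681 19.872073393185477 [680.11739914  78.46900441   9.        ]
b [[401.2, 394.3, 9.0], [400.1, 254.7, 9.0]]
139.68426506586866 89.54695933131946 [400.61540578 324.50600431   9.        ]
blank [455.   -1.4  35. ] [25.1 -4.1] [[221.1 190.9]]
blank [485.8 -40.1  35. ] [-19.6 -25.1] [[222.2 203.5]]
blank [421.3  23.2  35. ] [56.8 23. ] [[216.8 181.4]]
rest corners scene [[224.2 228.5]
 [185.9 217.8]
 [210.7 169.9]
 [246.4 178.7]
 [220.7 150.8]]
strips [array([487.9, -19.4]), array([425.7, -34.2])]
```

View pics/e1.png

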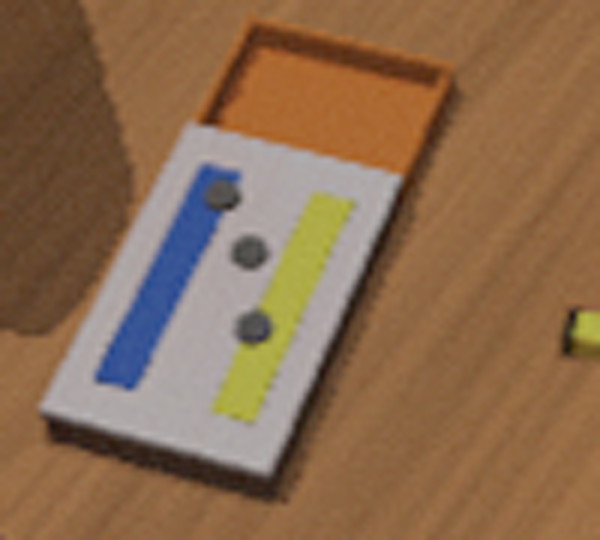

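View pics/e2.png

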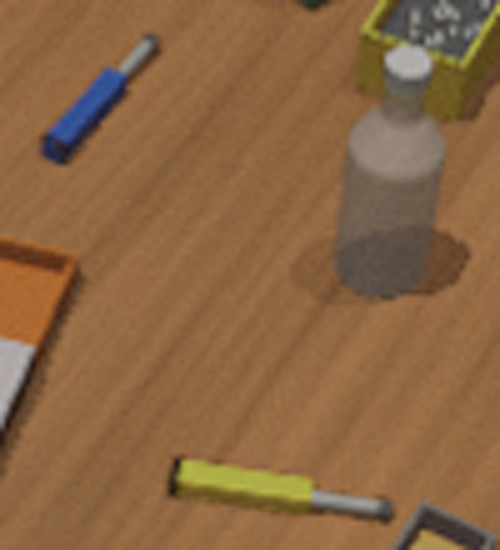

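```bash
cat >> h.py <<'E'
from scipy.spatial.transform import Rotation as Ro
def st():
    o=ctrl.get_obs();R=Ro.from_rotvec(o["orientation"]).as_matrix()
    print("t",round(o["t"],2),"tcp",o["ee_pos"].round(1),"jaw deg",round(np.degrees(np.arctan2(R[1,1],R[0,1])),1),"down",R[:,0].round(3),"F",o["ft_force"].round(1),"w",round(o["width"],1),"q",o["qpos"].round(2))
E
python3 - <<'E'
from h import *
st()
for nm,u,n in (("bottle cap top",(174,155),"top"),("bottle cap scene",(322,123),"scene")):
    print(nm,onz(n,[u],190)[0].round(0))
print("bottle base scene",onz("scene",[(317,162)],0)[0].round(0))
print("left bin corners z55",onz("top",[(94,169),(133,168),(133,194),(94,194)],55).round(0).tolist())
print("press z0",onz("top",[(95,253),(115,215)],10).round(0).tolist(), "farbin",onz("top",[(242,117),(280,117),(280,135),(242,135)],55).round(0).tolist())
print("redbin",onz("top",[(345,271)],45).round(0),"purple",onz("top",[(338,222)],20).round(0),"tub",onz("top",[(364,166)],42).round(0),"hammer",onz("top",[(414,165),(418,238)],20).round(0).tolist())
E
```

```text
t 0.1 tcp [ 160.5 -603.6  222. ] jaw deg -75.1 down [-0.     0.001 -1.   ] F [ 0.6  0.2 -0.7] w 88.1 q [-1.33  0.42  1.63  0.    1.09 -0.02]
bottle cap top [639. 273. 190.]
bottle cap scene [648. 281. 190.]
bottle base scene [647. 292.   0.]
left bin corners z55 [[620.0, 556.0, 55.0], [627.0, 433.0, 55.0], [543.0, 427.0, 55.0], [540.0, 549.0, 55.0]]
press z0 [[357.0, 547.0, 10.0], [479.0, 495.0, 10.0]] farbin [[807.0, 91.0, 55.0], [810.0, -33.0, 55.0], [749.0, -34.0, 55.0], [746.0, 89.0, 55.0]]
redbin [[ 321. -242.   45.]] purple [[ 474. -228.   20.]] tub [[ 656. -310.   42.]] hammer [[669.0, -483.0, 20.0], [429.0, -485.0, 20.0]]
```

Request:
{"api": "move_arm", "payload": {
  "rows": [
    [50,40,-10,-0.1,-1],
    [100,80,-25,-0.2,-1],
    [150,120,-40,-0.3,-1],
    [200,160,-60,-0.4,-1],
    [250,200,-80,-0.5,-1],
    [300,240,-100,-0.508,-1],
    [327,260,-115,-0.508,-1],
    [327,260,-115,-0.508,-1],
    [327,260,-115,-0.508,-1]
  ]
}}

```text
t: 1.23
ee_pos: [487.0, -343.5, 106.8]
orientation: [-2.088, 0.258, 2.09]
ft_force: [0.4, -0.2, 0.2]
width: 87.8
```

```bash
python3 - <<'E'
from h import *
st()
for n in("top","scene"):
    im=get_image(n);cv2.imwrite(f"pics/{n}1.png",im)
t=cv2.imread("pics/top1.png")[170:270,310:440];s=cv2.imread("pics/scene1.png")[200:330,80:240]
cv2.imwrite("pics/f1.png",np.hstack([cv2.resize(t,(416,320)),cv2.resize(s,(394,320))]))
E
```

```text
t 1.23 tcp [ 487.  -343.5  106.8] jaw deg -104.2 down [-0.001  0.002 -1.   ] F [ 0.4 -0.2  0.2] w 87.8 q [-0.63  0.53  1.77  0.    0.84  1.18]
```

View pics/f1.png

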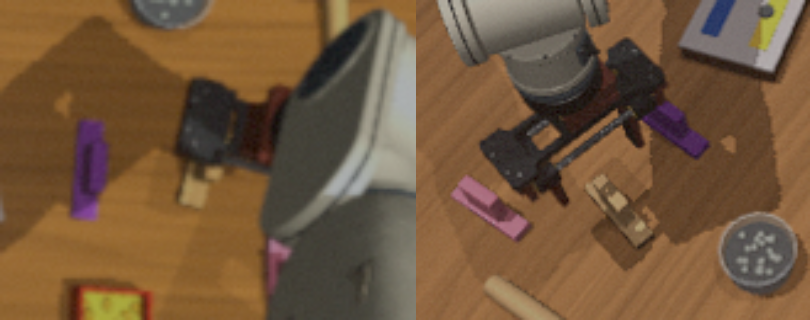

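The gripper straddles the tan scraper with its jaws across the fin. It is aligned, and the purple and pink lookalikes are clear. I'll go down and grip.

Request:
{"api": "move_arm", "payload": {
  "rows": [
    [0,0,-40,0,-1],
    [0,0,-70,0,-1],
    [0,0,-86,0,-1],
    [0,0,-86,0,-0.5],
    [0,0,-86,0,0.5],
    [0,0,-86,0,1],
    [0,0,-86,0,1],
    [0,0,-86,0,1],
    [0,0,-86,0,1]
  ]
}}

```text
t: 2.45
ee_pos: [486.7, -344.5, 21.6]
orientation: [-2.089, 0.261, 2.088]
ft_force: [-0.2, -0.1, 0.0]
width: 31.5
```

Request:
{"api": "move_arm", "payload": {
  "rows": [
    [0,0,0,0,1],
    [0,0,0,0,1],
    [0,0,0,0,1],
    [0,0,0,0,1]
  ]
}}

```text
t: 2.95
ee_pos: [486.7, -344.4, 21.5]
orientation: [-2.089, 0.261, 2.088]
ft_force: [0.7, 0.9, 1.2]
width: 15.9
```

Request:
{"api": "move_arm", "payload": {
  "rows": [
    [0,0,40,0,1],
    [0,0,80,0,1],
    [0,20,85,0.1,1],
    [-2,70,85,0.25,1],
    [-6,130,85,0.4,1],
    [-10,190,85,0.48,1],
    [-12.5,240,85,0.48,1],
    [-12.5,244.5,85,0.48,1],
    [-12.5,244.5,85,0.48,1]
  ]
}}

```text
t: 4.08
ee_pos: [474.5, -99.9, 106.6]
orientation: [2.1, 0.245, -2.098]
ft_force: [-0.1, -0.1, -2.1]
width: 16.0
```

```bash
python3 - <<'E'
from h import *
st()
for n in("top","scene"):
    im=get_image(n);cv2.imwrite(f"pics/{n}2.png",im)
t=cv2.imread("pics/top2.png")[180:280,220:350];s=cv2.imread("pics/scene2.png")[130:260,140:300]
cv2.imwrite("pics/f2.png",np.hstack([cv2.resize(t,(416,320)),cv2.resize(s,(384,320))]))
E
```

```text
t 4.08 tcp [474.5 -99.9 106.6] jaw deg -76.7 down [ 0.     0.001 -1.   ] F [-0.1 -0.1 -2.1] w 16.0 q [-0.23  0.4   2.01  0.    0.73  1.11]
```

View pics/f2.png

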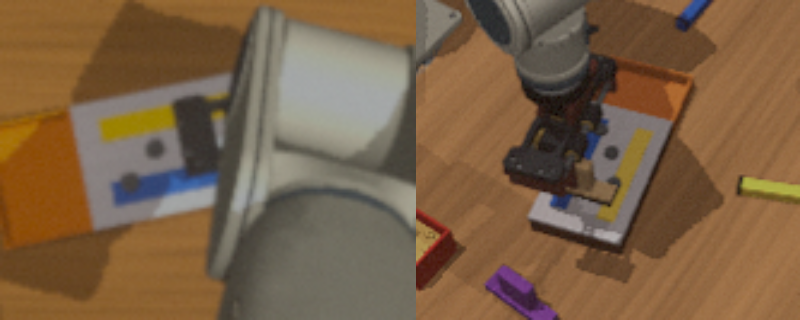

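Request:
{"api": "move_arm", "payload": {
  "rows": [
    [0,0,-30,0,1],
    [0,0,-48,0,1],
    [0,0,-53.5,0,1],
    [0,0,-53.5,0,1]
  ]
}}

```text
t: 4.68
ee_pos: [474.6, -101.6, 53.0]
orientation: [2.101, 0.242, -2.101]
ft_force: [-0.3, -0.2, -1.7]
width: 15.9
```

```bash
python3 - <<'E'
from h import *
st()
im=get_image("scene");cv2.imwrite("pics/scene3.png",im)
cv2.imwrite("pics/f3.png",cv2.resize(im[140:250,160:290],None,fx=6,fy=5,interpolation=cv2.INTER_CUBIC)[:600])
E
```

```text
t 4.67 tcp [ 474.6 -101.6   53. ] jaw deg -76.9 down [ 0.     0.001 -1.   ] F [-0.3 -0.2 -1.7] w 15.9 q [-0.24  0.51  2.03  0.    0.61  1.11]
```

View pics/f3.png

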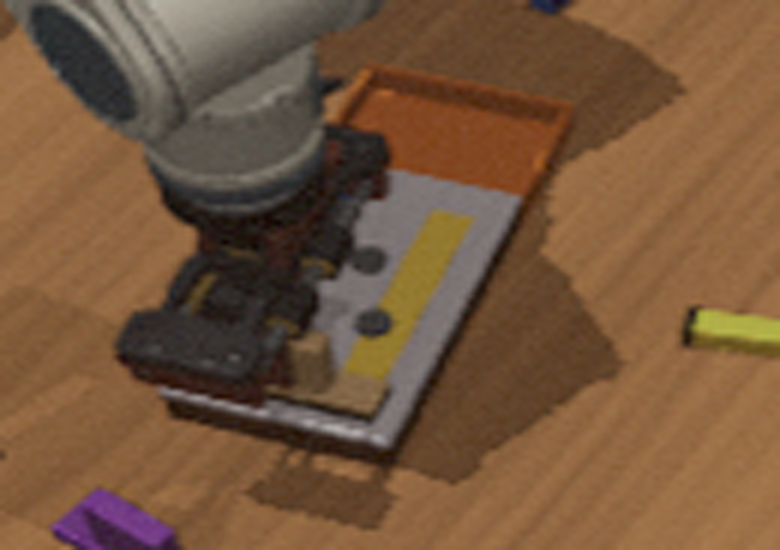

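Request:
{"api": "move_arm", "payload": {
  "rows": [
    [-2.9,12.2,-0.5,0,1],
    [-5.8,24.3,-0.5,0,1],
    [-8.6,36.5,-0.5,0,1],
    [-11.5,48.7,-0.5,0,1],
    [-14.4,60.8,-0.5,0,1],
    [-17.3,73,-0.5,0,1],
    [-20.2,85.2,-0.5,0,1],
    [-23,97.3,-0.5,0,1],
    [-25.9,109.5,-0.5,0,1],
    [-28.8,121.6,-0.5,0,1],
    [-31,131,-0.5,0,1],
    [-31,131,-0.5,0,1]
  ]
}}

```text
t: 6.22
ee_pos: [443.8, 30.2, 52.9]
orientation: [2.101, 0.243, -2.099]
ft_force: [0.0, -0.5, -2.5]
width: 15.6
```

```bash
python3 - <<'E'
from h import *
st()
im=get_image("scene");cv2.imwrite("pics/scene4.png",im)
cv2.imwrite("pics/f4.png",cv2.resize(im[130:240,160:290],None,fx=6,fy=5,interpolation=cv2.INTER_CUBIC)[:600])
im=get_image("top");cv2.imwrite("pics/top4.png",im)
cv2.imwrite("pics/f4t.png",cv2.resize(im[180:280,200:330],None,fx=5,fy=5,interpolation=cv2.INTER_CUBIC)[:600])
E
```

```text
t 6.22 tcp [443.8  30.2  52.9] jaw deg -76.8 down [ 0.001  0.001 -1.   ] F [ 0.  -0.5 -2.5] w 15.6 q [0.04 0.47 2.12 0.   0.56 1.38]
```

View pics/f4.png

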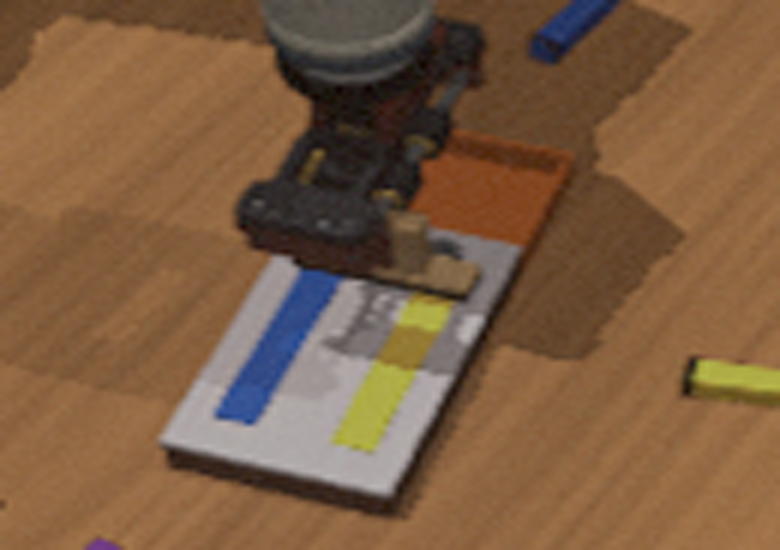

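View pics/f4t.png

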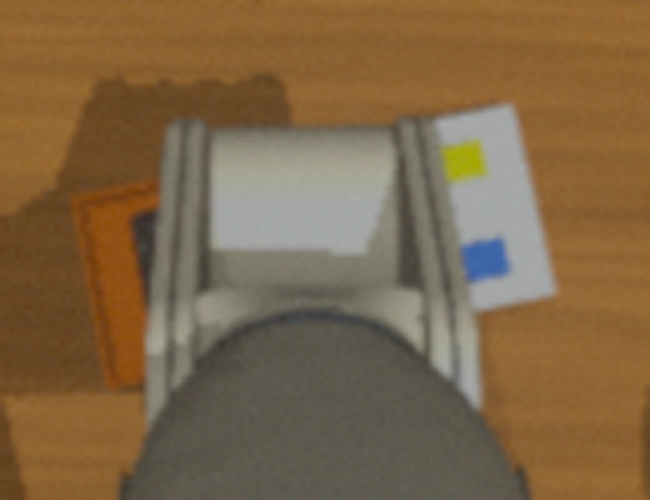

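Request:
{"api": "move_arm", "payload": {
  "rows": [
    [-2,8.7,0,0,1],
    [-4,17,0,0,1],
    [-6,25.5,0,0,1],
    [-8,34,0,0,1],
    [-9.7,41,0,0,1],
    [-9.7,41,0,0,1],
    [-9.7,41,0,0,1]
  ]
}}

```text
t: 7.2
ee_pos: [434.3, 70.6, 52.9]
orientation: [2.101, 0.243, -2.099]
ft_force: [-0.4, -0.5, -1.5]
width: 15.7
```

```bash
python3 - <<'E'
from h import *
st()
im=get_image("scene");cv2.imwrite("pics/scene5.png",im)
cv2.imwrite("pics/f5.png",cv2.resize(im[130:240,160:290],None,fx=6,fy=5,interpolation=cv2.INTER_CUBIC)[:600])
E
```

```text
t 7.2 tcp [434.3  70.6  52.9] jaw deg -76.9 down [ 0.001  0.001 -1.   ] F [-0.4 -0.5 -1.5] w 15.7 q [0.13 0.46 2.13 0.   0.55 1.47]
```

View pics/f5.png

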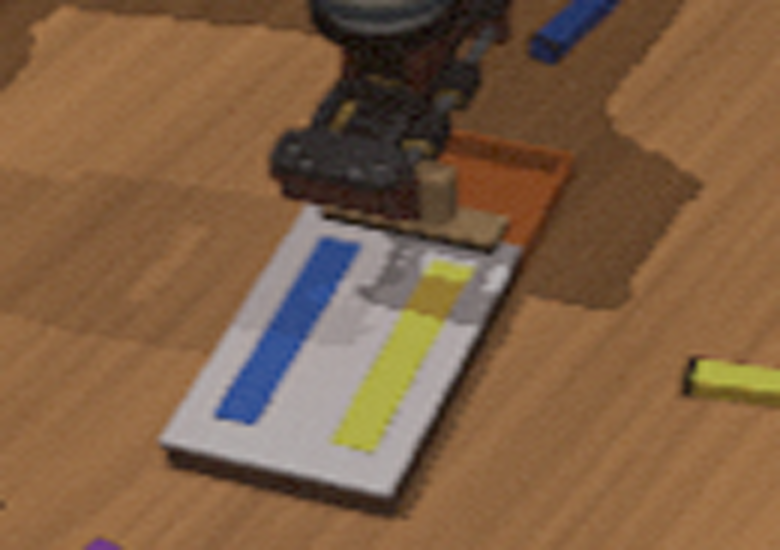

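Request:
{"api": "move_arm", "payload": {
  "rows": [
    [0,0,40,0,1],
    [2,-10,60,0,1],
    [8,-60,65,0,1],
    [16,-120,65,0,1],
    [23,-180,65,0,1],
    [31,-240,65,-0.12,1],
    [38,-300,65,-0.28,1],
    [46,-360,65,-0.42,1],
    [52.5,-405,62,-0.48,1],
    [52.5,-415,55,-0.48,1],
    [52.5,-415,40,-0.48,1],
    [52.5,-415,10,-0.48,1]
  ]
}}

```text
t: 8.75
ee_pos: [486.9, -343.4, 62.4]
orientation: [-2.09, 0.262, 2.086]
ft_force: [-0.4, -0.1, -1.3]
width: 16.0
```

```bash
python3 - <<'E'
from h import *
st()
im=get_image("scene");cv2.imwrite("pics/scene6.png",im)
cv2.imwrite("pics/f6.png",cv2.resize(im[130:240,160:290],None,fx=6,fy=5,interpolation=cv2.INTER_CUBIC)[:600])
im=get_image("top");cv2.imwrite("pics/top6.png",im)
cv2.imwrite("pics/f6t.png",cv2.resize(im[180:280,200:330],None,fx=5,fy=5,interpolation=cv2.INTER_CUBIC)[:600])
E
```

```text
t 8.75 tcp [ 486.9 -343.4   62.4] jaw deg -104.3 down [ 0.002 -0.    -1.   ] F [-0.4 -0.1 -1.3] w 16.0 q [-0.63  0.6   1.78  0.    0.76  1.18]
```

View pics/f6.png

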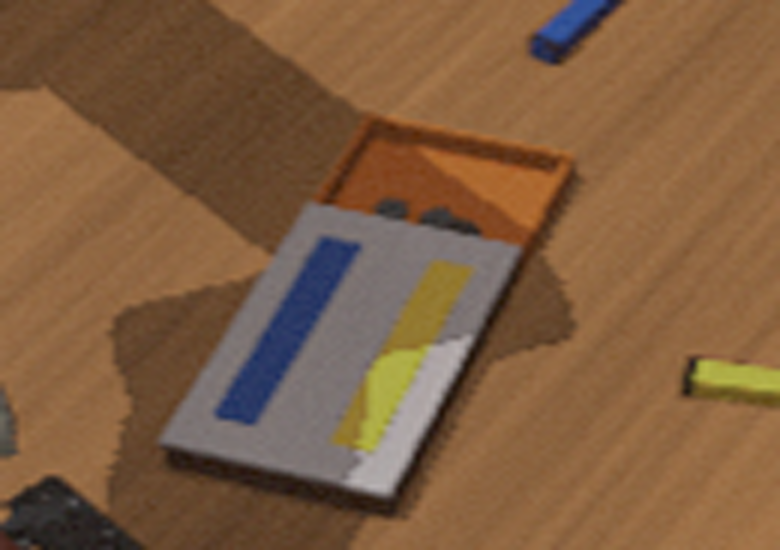

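View pics/f6t.png

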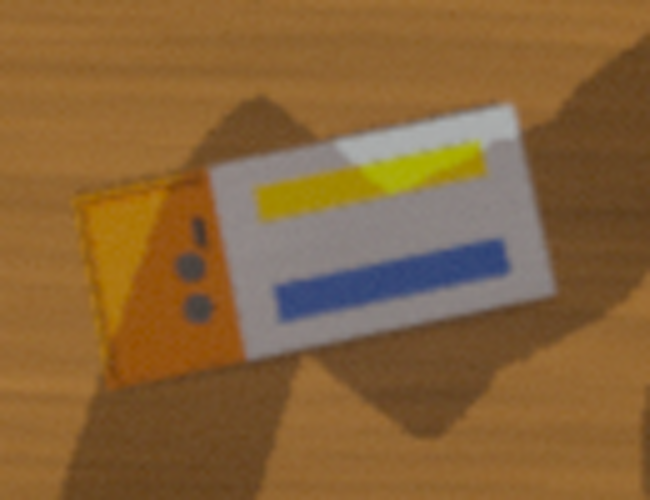

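Request:
{"api": "move_arm", "payload": {
  "rows": [
    [0,0,-25,0,1],
    [0,0,-36,0,1],
    [0,0,-40.5,0,1],
    [0,0,-40.5,0,1],
    [0,0,-40.5,0,1]
  ]
}}

```text
t: 9.48
ee_pos: [483.6, -339.5, 21.0]
orientation: [-2.079, 0.254, 2.094]
ft_force: [-6.9, 8.2, 18.1]
width: 16.2
```

```bash
python3 - <<'E'
from h import *
st()
t=cv2.imread("pics/top6.png");hsv=cv2.cvtColor(t,cv2.COLOR_BGR2HSV)
for nm,lo,hi,roi in [("blue",(100,100,40),(130,255,255),(240,200,320,260)),("yel",(20,170,120),(35,255,255),(243,200,320,230))]:
    m=cv2.inRange(hsv,np.array(lo),np.array(hi));k=np.zeros_like(m);x0,y0,x1,y1=roi;k[y0:y1,x0:x1]=m[y0:y1,x0:x1]
    c=max(cv2.findContours(k,cv2.RETR_EXTERNAL,cv2.CHAIN_APPROX_NONE)[0],key=cv2.contourArea)
    P=onz("top",cv2.boxPoints(cv2.minAreaRect(c)),30);d=max([P[1]-P[0],P[2]-P[1]],key=np.linalg.norm)
    M=cv2.moments(k,True);q=onz("top",[(M["m10"]/M["m00"],M["m01"]/M["m00"])],30)[0]
    print(nm,P.mean(0).round(1),q.round(1),np.linalg.norm(d).round(1),np.degrees(np.arctan2(d[1],d[0])).round(1))
s=cv2.imread("pics/scene6.png");hsv=cv2.cvtColor(s,cv2.COLOR_BGR2HSV)
for nm,lo,hi,roi in [("blue",(100,100,40),(130,255,255),(190,170,225,220)),("yel",(20,140,100),(35,255,255),(212,180,242,222))]:
    m=cv2.inRange(hsv,np.array(lo),np.array(hi));k=np.zeros_like(m);x0,y0,x1,y1=roi;k[y0:y1,x0:x1]=m[y0:y1,x0:x1]
    M=cv2.moments(k,True);print("scene",nm,onz("scene",[(M["m10"]/M["m00"],M["m01"]/M["m00"])],30)[0].round(1))
for n,roi in (("top",(140,230,195,250)),("scene",(245,112,275,145))):
    im=cv2.imread(f"pics/{n}0.png");hsv=cv2.cvtColor(im,cv2.COLOR_BGR2HSV);m=cv2.inRange(hsv,np.array((100,100,40)),np.array((130,255,255)));k=np.zeros_like(m);x0,y0,x1,y1=roi;k[y0:y1,x0:x1]=m[y0:y1,x0:x1]
    M=cv2.moments(k,True);print(n,"bhandle z13",onz(n,[(M["m10"]/M["m00"],M["m01"]/M["m00"])],13)[0].round(1))
for n,roi in (("top",(232,138,262,182)),("scene",(270,195,310,215))):
    im=cv2.imread(f"pics/{n}0.png");hsv=cv2.cvtColor(im,cv2.COLOR_BGR2HSV);m=cv2.inRange(hsv,np.array((20,130,90)),np.array((37,255,255)));k=np.zeros_like(m);x0,y0,x1,y1=roi;k[y0:y1,x0:x1]=m[y0:y1,x0:x1]
    M=cv2.moments(k,True);print(n,"yhandle z13",onz(n,[(M["m10"]/M["m00"],M["m01"]/M["m00"])],13)[0].round(1))
def L(n,z,x0,y0,f,pts): return onz(n,[((x+.5)/f-.5+x0,(y+.5)/f-.5+y0) for x,y in pts],z)
P=L("scene",9,240,110,5,[(387,509),(175,477)]);print("y tip,butt scene",P.round(1).tolist(),P.mean(0),np.linalg.norm(P[0]-P[1]))
P=L("scene",9,240,110,5,[(153,44),(55,150)]);print("b tip,butt scene",P.round(1).tolist(),P.mean(0),np.linalg.norm(P[0]-P[1]))
E
```

```text
t 9.47 tcp [ 483.6 -339.5   21. ] jaw deg -104.2 down [-0.006  0.007 -1.   ] F [-6.9  8.2 18.1] w 16.2 q [-0.63  0.66  1.79  0.    0.69  1.18]
blue [425.5 -33.8  30. ] [425.7 -33.7  30. ] 145.2 -76.6
yel [487.5 -19.7  30. ] [487.5 -18.7  30. ] 145.1 -77.3
scene blue [426.4 -36.4  30. ]
scene yel [488.9 -22.5  30. ]
top bhandle z13 [400.  303.4  13. ]
scene bhandle z13 [401.3 298.6  13. ]
top yhandle z13 [656.2  69.5  13. ]
scene yhandle z13 [659.2  68.7  13. ]
y tip,butt scene [[741.8, 101.4, 9.0], [617.2, 54.8, 9.0]] [679.4819359   78.11968003   9.        ] 133.02423601658307
b tip,butt scene [[404.4, 389.3, 9.0], [400.6, 258.8, 9.0]] [402.5010589  324.05044625   9.        ] 130.65014580888
```

Request:
{"api": "move_arm", "payload": {
  "rows": [
    [0,0,0.8,0,1],
    [0,0,0.8,0,1],
    [0,0,0.8,0,1]
  ]
}}

```text
t: 9.85
ee_pos: [483.8, -339.5, 21.9]
orientation: [-2.08, 0.254, 2.094]
ft_force: [0.4, 0.0, -2.4]
width: 15.9
```

```bash
python3 - <<'E'
from h import *
st()
im=get_image("scene");cv2.imwrite("pics/scene7.png",im)
cv2.imwrite("pics/f7.png",cv2.resize(im[230:330,100:230],None,fx=6,fy=6,interpolation=cv2.INTER_CUBIC)[:600])
E
```

```text
t 9.85 tcp [ 483.8 -339.5   21.9] jaw deg -104.2 down [-0.006  0.006 -1.   ] F [ 0.4  0.  -2.4] w 15.9 q [-0.63  0.66  1.79  0.    0.69  1.18]
```

View pics/f7.png

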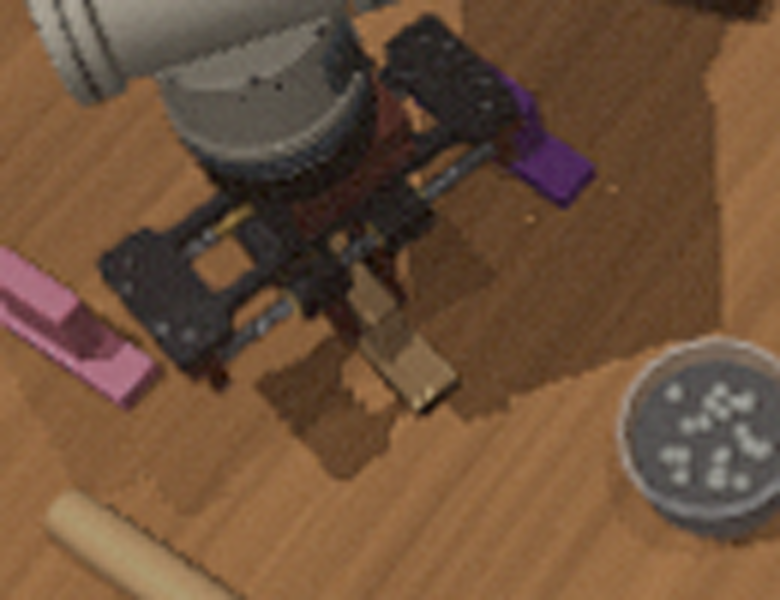

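Force is down to the scraper's own weight and it stands square. I'll release it and lift.

Request:
{"api": "move_arm", "payload": {
  "rows": [
    [0,0,-0.3,0,0.9],
    [0,0,-0.3,0,0.4],
    [0,0,-0.3,0,-0.2],
    [0,0,-0.3,0,-0.6],
    [0,0,-0.3,0,-0.6],
    [0,0,20,0,-0.6],
    [0,0,60,0,-0.6],
    [0,0,110,0,-0.6],
    [0,0,160,0,-0.6]
  ]
}}

```text
t: 11.02
ee_pos: [483.7, -339.4, 184.7]
orientation: [-2.08, 0.255, 2.094]
ft_force: [0.4, -0.4, -0.4]
width: 70.6
```

```bash
python3 - <<'E'
from h import *
st()
im=get_image("scene");cv2.imwrite("pics/scene8.png",im)
cv2.imwrite("pics/f8.png",cv2.resize(im[230:330,100:230],None,fx=6,fy=6,interpolation=cv2.INTER_CUBIC)[:600])
E
```

```text
t 11.03 tcp [ 483.7 -339.4  184.7] jaw deg -104.2 down [-0.006  0.006 -1.   ] F [ 0.4 -0.4 -0.4] w 70.6 q [-0.63  0.42  1.73  0.    1.    1.19]
```

View pics/f8.png

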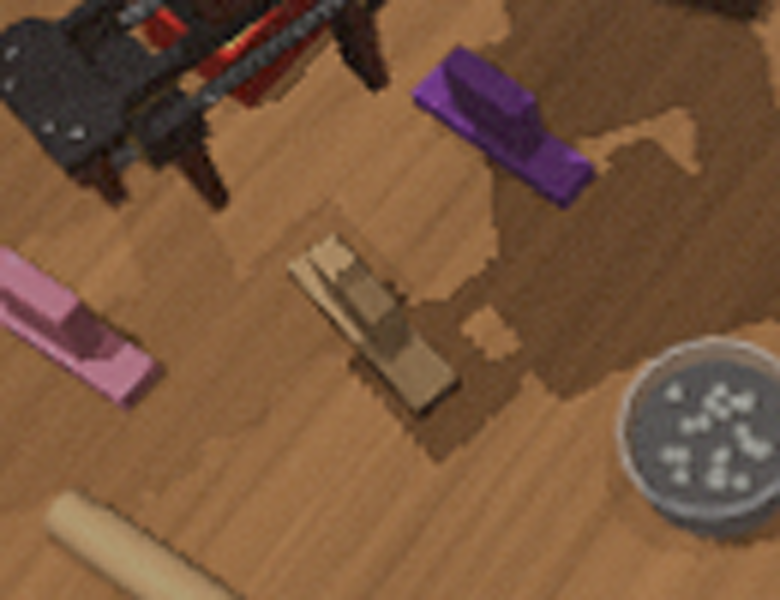

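Request:
{"api": "move_arm", "payload": {
  "rows": [
    [22,50,0,0.1,-0.6],
    [44,100,-5,0.2,-0.6],
    [66,150,-15,0.3,-0.6],
    [88,200,-25,0.4,-0.6],
    [110,250,-40,0.5,-0.5],
    [133,300,-55,0.595,-0.4],
    [155,350,-70,0.595,-0.2],
    [177,400,-90,0.595,-0.1],
    [182.4,412,-110,0.595,-0.1],
    [182.4,412,-135,0.595,-0.1],
    [182.4,412,-135,0.595,-0.1]
  ]
}}

```text
t: 12.45
ee_pos: [667.2, 69.7, 55.0]
orientation: [2.032, 0.357, -2.036]
ft_force: [-0.9, 0.0, 0.2]
width: 48.2
```

```bash
python3 - <<'E'
from h import *
st()
im=get_image("scene");cv2.imwrite("pics/scene9.png",im)
a=cv2.resize(im[150:250,240:340],(400,400),interpolation=cv2.INTER_CUBIC)
im=get_image("top");cv2.imwrite("pics/top9.png",im)
b=cv2.resize(im[110:210,200:300],(400,400),interpolation=cv2.INTER_CUBIC)
cv2.imwrite("pics/f9.png",np.hstack([a,b]))
E
```

```text
t 12.45 tcp [667.2  69.7  55. ] jaw deg -70.1 down [-0.002  0.001 -1.   ] F [-0.9  0.   0.2] w 48.2 q [0.09 0.7  1.6  0.   0.85 1.31]
```

View pics/f9.png

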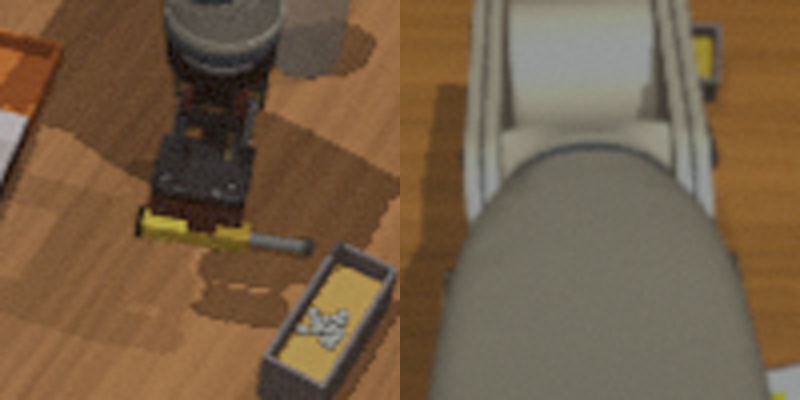

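Request:
{"api": "move_arm", "payload": {
  "rows": [
    [-1,3,-15,0,-0.1],
    [-1,3,-35,0,-0.1],
    [-1,3,-48,0,-0.1],
    [-1,3,-51.5,0,-0.1],
    [-1,3,-51.5,0,0.3],
    [-1,3,-51.5,0,1],
    [-1,3,-51.5,0,1],
    [-1,3,-51.5,0,1],
    [-1,3,-51.5,0,1]
  ]
}}

```text
t: 13.68
ee_pos: [668.5, 72.7, 6.3]
orientation: [2.037, 0.356, -2.031]
ft_force: [0.0, 1.4, 3.9]
width: 17.7
```

Request:
{"api": "move_arm", "payload": {
  "rows": [
    [0,0,0,0,1],
    [0,0,0,0,1]
  ]
}}

```text
t: 13.92
ee_pos: [668.5, 72.6, 6.3]
orientation: [2.037, 0.356, -2.031]
ft_force: [-0.0, -0.6, 1.6]
width: 17.9
```

```bash
python3 - <<'E'
from h import *
st()
E
```

```text
t 13.93 tcp [668.5  72.6   6.3] jaw deg -70.2 down [ 0.003  0.002 -1.   ] F [-0.  -0.6  1.6] w 17.9 q [0.09 0.77 1.61 0.   0.77 1.31]
```

Request:
{"api": "move_arm", "payload": {
  "rows": [
    [0,0,5,0,1],
    [0,0,20,0,1],
    [0,0,50,0,1],
    [0,0,80,0,1],
    [0,0,80,0,1]
  ]
}}

```text
t: 14.55
ee_pos: [670.7, 72.8, 89.8]
orientation: [2.043, 0.356, -2.025]
ft_force: [0.2, 0.5, -1.1]
width: 17.9
```

```bash
python3 - <<'E'
from h import *
st()
im=get_image("scene");cv2.imwrite("pics/scene10.png",im)
cv2.imwrite("pics/f10.png",cv2.resize(im[140:240,240:340],(600,600),interpolation=cv2.INTER_CUBIC))
E
```

```text
t 14.55 tcp [670.7  72.8  89.8] jaw deg -70.2 down [ 0.009  0.002 -1.   ] F [ 0.2  0.5 -1.1] w 17.9 q [0.09 0.65 1.59 0.   0.89 1.31]
```

View pics/f10.png

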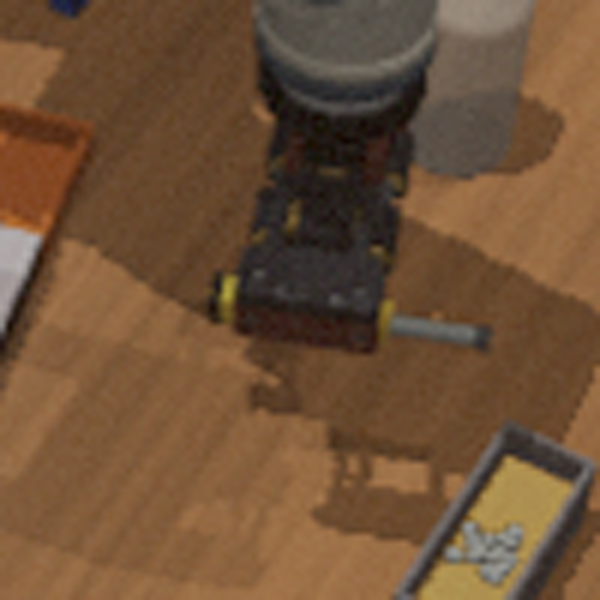

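```bash
python3 - <<'E'
from h import *
def L(n,z,x0,y0,f,pts): return onz(n,[((x+.5)/f-.5+x0,(y+.5)/f-.5+y0) for x,y in pts],z)
P=L("scene",92.5,240,140,6,[(486,337),(215,298)]);d=P[0]-P[1];print(P.round(1).tolist(),P.mean(0),np.linalg.norm(d),np.degrees(np.arctan2(d[1],d[0])))
E
```

```text
[[744.7, 100.2, 92.5], [619.1, 52.6, 92.5]] [681.90809322  76.40115236  92.5       ] 134.35398041260194 20.71557067117193
```

Request:
{"api": "move_arm", "payload": {
  "rows": [
    [-15,-9,10,0.17,1],
    [-35,-20,10,0.34,1],
    [-58,-34,10,0.51,1],
    [-80,-47,10,0.68,1],
    [-105,-61,10,0.85,1],
    [-130,-75,10,1.02,1],
    [-155,-90,5,1.19,1],
    [-175,-101,0,1.36,1],
    [-180,-104.5,0,1.457,1],
    [-180,-104.5,-10,1.457,1],
    [-180,-104.5,-20,1.457,1],
    [-180,-104.5,-20,1.457,1]
  ]
}}

```text
t: 16.1
ee_pos: [488.7, -31.5, 66.5]
orientation: [1.04, 1.316, -1.036]
ft_force: [-0.6, -0.2, -0.5]
width: 17.8
```

```bash
python3 - <<'E'
from h import *
st()
im=get_image("scene");cv2.imwrite("pics/scene11.png",im)
cv2.imwrite("pics/f11.png",cv2.resize(im[130:240,170:280],(600,600),interpolation=cv2.INTER_CUBIC))
E
```

```text
t 16.1 tcp [488.7 -31.5  66.5] jaw deg 13.3 down [-0.003  0.006 -1.   ] F [-0.6 -0.2 -0.5] w 17.8 q [-0.09  0.48  2.01  0.01  0.65 -0.33]
```

View pics/f11.png

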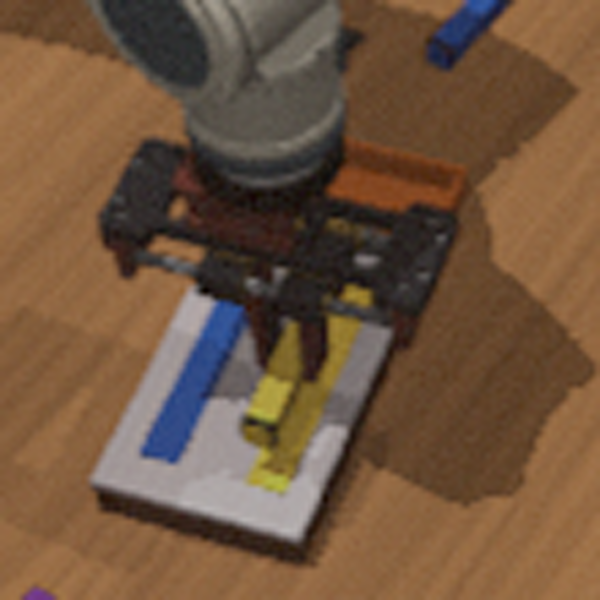

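```bash
python3 - <<'E'
from h import *
f=600/110
for z in(69.2,):
    P=onz("scene",[((262.5)/f-.5+170,(432.5)/f-.5+130)],z)[0];print(P)
d=np.array([np.cos(np.radians(103.3)),np.sin(np.radians(103.3))])
print("exp butt from tcp",np.array([488.7,-31.5])+d*(11.8-69.5),"goal",np.array([488,-20.3])-d*69.5)
E
```

```text
[501.40070585 -82.48883849  69.2       ]
exp butt from tcp [501.97386984 -87.65242096] goal [503.98845673 -87.93593166]
```

Request:
{"api": "move_arm", "payload": {
  "rows": [
    [2,0,-10,0,1],
    [2,0,-20,0,1],
    [2,0,-25,0,1],
    [2,0,-28,0,1],
    [2,0,-28,0,1]
  ]
}}

```text
t: 16.77
ee_pos: [491.0, -31.6, 38.9]
orientation: [1.04, 1.316, -1.036]
ft_force: [-0.1, 0.3, -1.9]
width: 17.5
```

Request:
{"api": "move_arm", "payload": {
  "rows": [
    [0,0,-1,0,1],
    [0,0,-2,0,1],
    [0,0,-2,0,1]
  ]
}}

```text
t: 17.15
ee_pos: [491.0, -31.5, 36.9]
orientation: [1.04, 1.316, -1.035]
ft_force: [1.1, 0.2, -1.1]
width: 17.7
```

```bash
python3 - <<'E'
from h import *
st()
im=get_image("scene");cv2.imwrite("pics/scene12.png",im)
cv2.imwrite("pics/f12.png",cv2.resize(im[130:240,170:280],(600,600),interpolation=cv2.INTER_CUBIC))
E
```

```text
t 17.15 tcp [491.  -31.5  36.9] jaw deg 13.3 down [-0.003  0.006 -1.   ] F [ 1.1  0.2 -1.1] w 17.7 q [-0.09  0.54  2.02  0.01  0.58 -0.33]
```

View pics/f12.png

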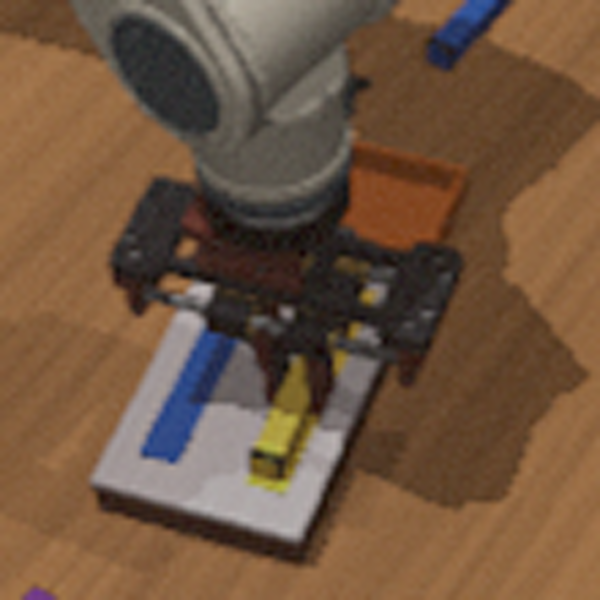

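Request:
{"api": "move_arm", "payload": {
  "rows": [
    [0,0,-0.6,0,1],
    [0,0,-0.6,0,0.8],
    [0,0,-0.6,0,0.5],
    [0,0,-0.6,0,0.2],
    [0,0,-0.6,0,0.1],
    [0,0,-0.6,0,0.1],
    [0,0,15,0,0.1],
    [0,0,50,0,0.1],
    [-10,40,90,0,0],
    [-20,80,120,0,0]
  ]
}}

```text
t: 18.45
ee_pos: [471.3, 49.1, 159.5]
orientation: [1.042, 1.314, -1.035]
ft_force: [0.7, -0.0, -0.1]
width: 44.1
```

```bash
python3 - <<'E'
from h import *
st()
im=get_image("scene");cv2.imwrite("pics/scene13.png",im)
cv2.imwrite("pics/f13.png",cv2.resize(im[130:240,170:280],(600,600),interpolation=cv2.INTER_CUBIC))
E
```

```text
t 18.45 tcp [471.3  49.1 159.5] jaw deg 13.2 down [-0.001  0.006 -1.   ] F [ 0.7 -0.  -0.1] w 44.1 q [ 0.07  0.3   2.01  0.01  0.84 -0.16]
```

View pics/f13.png

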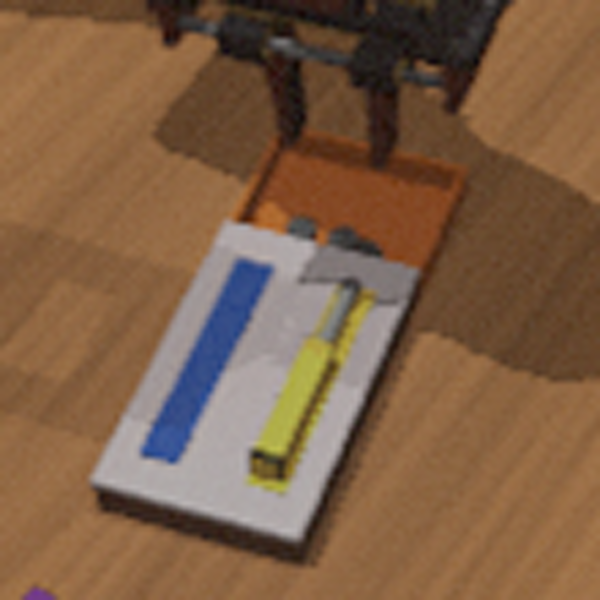

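```bash
cat > fr.py <<'E'
from h import *
r=np.array([456.8,-27.2]);a=np.radians(103.3);R=np.array([[np.cos(a),np.sin(a)],[-np.sin(a),np.cos(a)]])
def torest(P): return (R@(np.asarray(P)[:2]-r)).round(1)
E
python3 - <<'E'
from fr import *
f=600/110
q=lambda x,y:((x+.5)/f-.5+170,(y+.5)/f-.5+130)
for nm,p,z in (("tip",(350,284),39),("butt",(267,463),39),("strip ends",(268,484),30),("",(365,296),30),("blue ends",(160,456),30),("",(256,265),30)):
    P=onz("scene",[q(*p)],z)[0];print(nm,P.round(1),torest(P))
E
```

```text
tip [470.4  47.8  39. ] [ 69.8 -30.5]
butt [501.3 -81.9  39. ] [-63.4 -30.7]
strip ends [505.6 -88.4  30. ] [-70.8 -33.4]
 [478.5  50.6  30. ] [ 70.7 -39. ]
blue ends [ 443.3 -104.2   30. ] [-71.9  30.9]
 [410.1  37.   30. ] [73.2 30.7]
```

Request:
{"api": "move_arm", "payload": {
  "rows": [
    [-14,55,0,-0.1,0],
    [-28,110,-5,-0.2,0],
    [-42,165,-15,-0.246,0],
    [-56,215,-35,-0.246,0],
    [-68,255,-60,-0.246,0],
    [-70.3,261,-85,-0.246,0],
    [-70.3,261,-105,-0.246,0],
    [-70.3,261,-105,-0.246,0]
  ]
}}

```text
t: 19.5
ee_pos: [400.5, 313.2, 57.0]
orientation: [1.225, 1.205, -1.215]
ft_force: [0.7, 0.1, 0.2]
width: 44.3
```

```bash
python3 - <<'E'
from h import *
st()
im=get_image("scene");cv2.imwrite("pics/scene14.png",im)
a=cv2.resize(im[80:180,210:310],(400,400),interpolation=cv2.INTER_CUBIC)
im=get_image("top");cv2.imwrite("pics/top14.png",im)
b=cv2.resize(im[190:290,120:220],(400,400),interpolation=cv2.INTER_CUBIC)
cv2.imwrite("pics/f14.png",np.hstack([a,b]))
E
```

```text
t 19.5 tcp [400.5 313.2  57. ] jaw deg -0.8 down [ 0.003  0.006 -1.   ] F [0.7 0.1 0.2] w 44.3 q [0.64 0.52 1.98 0.   0.64 0.65]
```

View pics/f14.png

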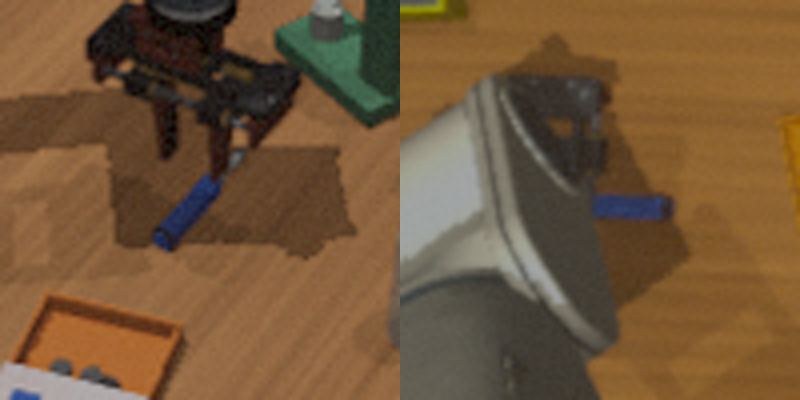

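Request:
{"api": "move_arm", "payload": {
  "rows": [
    [0.5,-3,-15,0,0],
    [0.5,-3,-35,0,0],
    [0.5,-3,-48,0,0],
    [0.5,-3,-52.5,0,0],
    [0.5,-3,-52.5,0,0.3],
    [0.5,-3,-52.5,0,1],
    [0.5,-3,-52.5,0,1],
    [0.5,-3,-52.5,0,1],
    [0.5,-3,-52.5,0,1]
  ]
}}

```text
t: 20.72
ee_pos: [402.4, 310.8, 6.2]
orientation: [1.229, 1.204, -1.212]
ft_force: [-0.4, -0.1, 5.8]
width: 17.9
```

Request:
{"api": "move_arm", "payload": {
  "rows": [
    [0,0,5,0,1],
    [0,0,20,0,1],
    [0,0,50,0,1],
    [0,0,80,0,1],
    [0,0,80,0,1]
  ]
}}

```text
t: 21.35
ee_pos: [403.8, 311.9, 88.8]
orientation: [1.233, 1.203, -1.208]
ft_force: [0.4, -0.7, -1.4]
width: 17.9
```

```bash
python3 - <<'E'
from h import *
st()
im=get_image("scene");cv2.imwrite("pics/scene15.png",im)
cv2.imwrite("pics/f15.png",cv2.resize(im[80:180,210:310],(600,600),interpolation=cv2.INTER_CUBIC))
E
```

```text
t 21.35 tcp [403.8 311.9  88.8] jaw deg -0.9 down [ 0.01   0.011 -1.   ] F [ 0.4 -0.7 -1.4] w 17.9 q [0.63 0.46 1.98 0.   0.69 0.64]
```

View pics/f15.png

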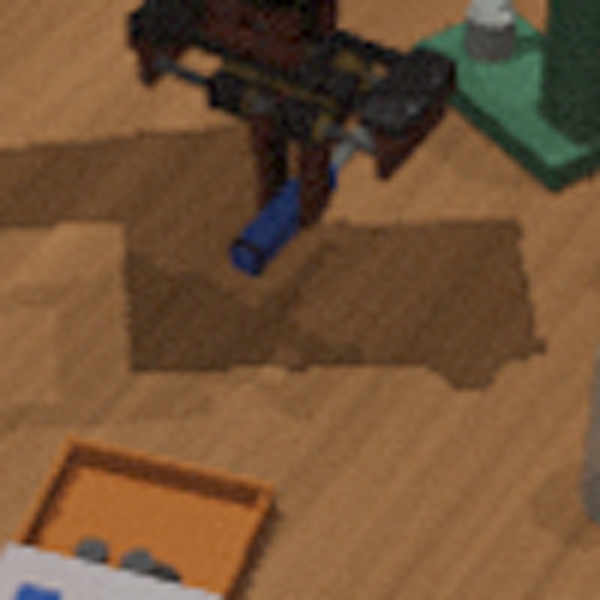

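Request:
{"api": "move_arm", "payload": {
  "rows": [
    [3,-50,5,0.05,1],
    [7,-110,5,0.1,1],
    [11,-170,5,0.15,1],
    [16,-230,0,0.2,1],
    [20,-290,0,0.248,1],
    [24,-340,0,0.248,1],
    [25.2,-359.5,-5,0.248,1],
    [25.2,-359.5,-15,0.248,1],
    [25.2,-359.5,-25,0.248,1],
    [25.2,-359.5,-25,0.248,1]
  ]
}}

```text
t: 22.65
ee_pos: [427.1, -47.2, 61.3]
orientation: [1.044, 1.317, -1.026]
ft_force: [0.3, -0.4, -1.1]
width: 17.7
```

```bash
python3 - <<'E'
from h import *
st()
im=get_image("scene");cv2.imwrite("pics/scene16.png",im)
cv2.imwrite("pics/f16.png",cv2.resize(im[130:240,170:280],(600,600),interpolation=cv2.INTER_CUBIC))
E
```

```text
t 22.65 tcp [427.1 -47.2  61.3] jaw deg 13.4 down [ 0.002  0.012 -1.   ] F [ 0.3 -0.4 -1.1] w 17.7 q [-0.15  0.44  2.15  0.02  0.56 -0.4 ]
```

View pics/f16.png

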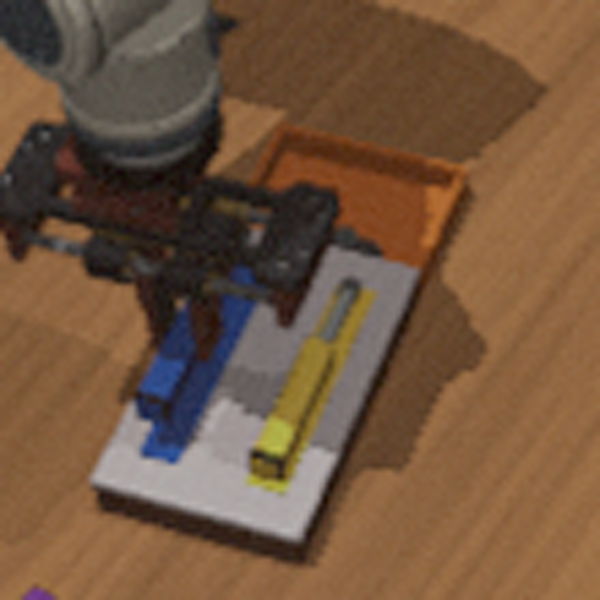

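Request:
{"api": "move_arm", "payload": {
  "rows": [
    [1.9,-0.5,-8,0,1],
    [1.9,-0.5,-16,0,1],
    [1.9,-0.5,-20,0,1],
    [1.9,-0.5,-23,0,1],
    [1.9,-0.5,-23,0,1]
  ]
}}

```text
t: 23.32
ee_pos: [429.3, -47.7, 38.6]
orientation: [1.044, 1.316, -1.026]
ft_force: [0.2, 0.2, -1.6]
width: 18.1
```

```bash
python3 - <<'E'
from fr import *
st()
im=get_image("scene");cv2.imwrite("pics/scene17.png",im)
cv2.imwrite("pics/f17.png",cv2.resize(im[130:240,170:280],(600,600),interpolation=cv2.INTER_CUBIC))
E
```

```text
t 23.32 tcp [429.3 -47.7  38.6] jaw deg 13.4 down [ 0.003  0.012 -1.   ] F [ 0.2  0.2 -1.6] w 18.1 q [-0.15  0.49  2.15  0.02  0.51 -0.4 ]
```

View pics/f17.png

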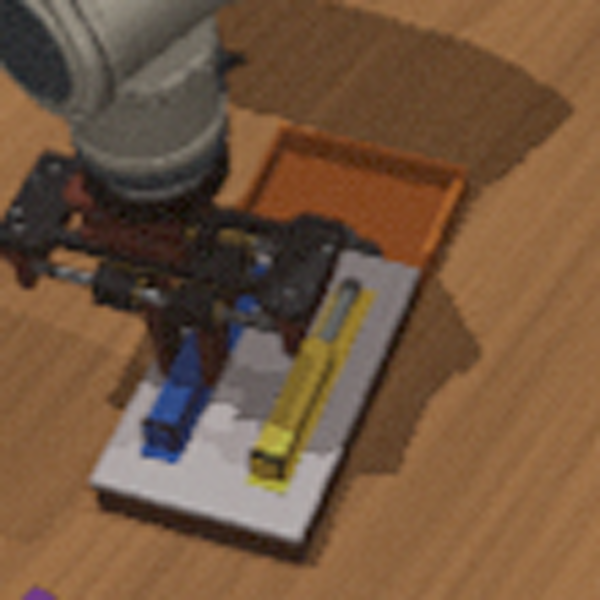

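Request:
{"api": "move_arm", "payload": {
  "rows": [
    [0,0,-1,0,1],
    [0,0,-2,0,1],
    [0,0,-2.3,0,1],
    [0,0,-2.3,0,0.8],
    [0,0,-2.3,0,0.5],
    [0,0,-2.3,0,0.2],
    [0,0,-2.3,0,0.1],
    [0,0,-2.3,0,0.1],
    [0,0,15,0,0.1],
    [0,0,50,0,0.1],
    [0,-40,90,0,0.1],
    [0,-80,130,0,0.1]
  ]
}}

```text
t: 24.88
ee_pos: [429.2, -128.4, 170.0]
orientation: [1.043, 1.316, -1.025]
ft_force: [-0.2, 0.8, -0.4]
width: 39.6
```

Request:
{"api": "move_arm", "payload": {
  "rows": [
    [0,-60,20,0,0],
    [0,-120,40,0,0],
    [0,-180,40,0,0],
    [0,-180,40,0,0],
    [0,-180,40,0,0]
  ]
}}

```text
t: 25.5
ee_pos: [428.5, -307.9, 209.5]
orientation: [1.045, 1.318, -1.026]
ft_force: [-0.3, 0.1, 0.4]
width: 43.9
```

```bash
python3 - <<'E'
from fr import *
st()
im=get_image("scene");cv2.imwrite("pics/scene18.png",im)
cv2.imwrite("pics/f18.png",cv2.resize(im[130:240,170:280],(600,600),interpolation=cv2.INTER_CUBIC))
im=get_image("top");cv2.imwrite("pics/top18.png",im)
cv2.imwrite("pics/f18t.png",cv2.resize(im[120:270,200:400],(800,600),interpolation=cv2.INTER_CUBIC))
E
```

```text
t 25.5 tcp [ 428.5 -307.9  209.5] jaw deg 13.5 down [ 0.002  0.013 -1.   ] F [-0.3  0.1  0.4] w 43.9 q [-0.65  0.3   1.85  0.01  1.   -0.89]
```

View pics/f18.png

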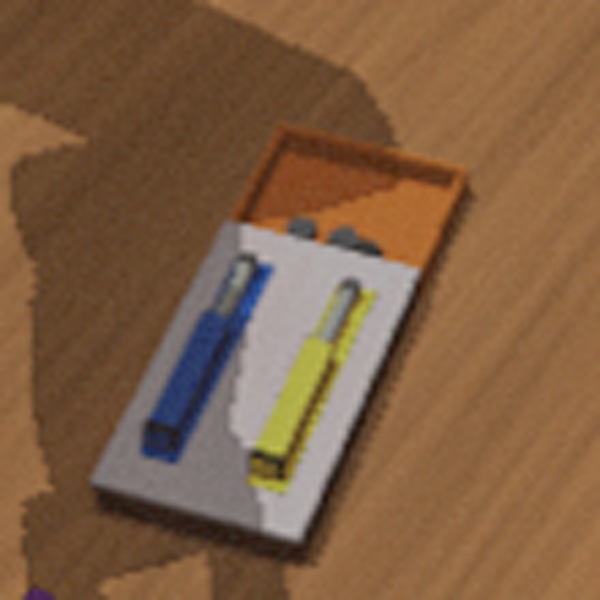

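View pics/f18t.png

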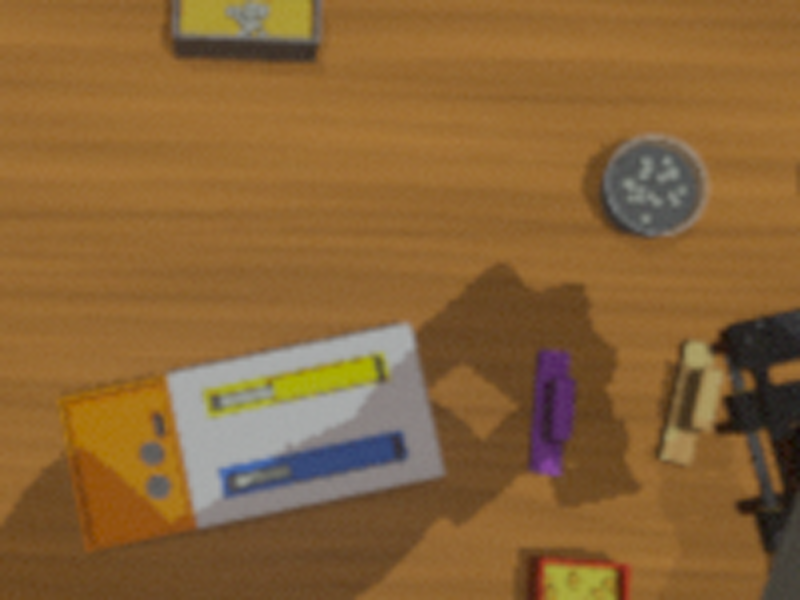

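View pics/scene18.png

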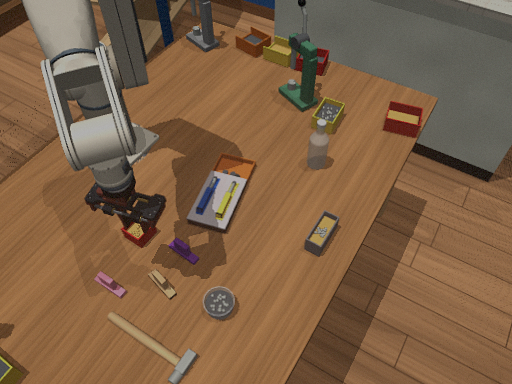

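```bash
python3 - <<'E'
from fr import *
def q(f,x0,y0,p):return ((p[0]+.5)/f-.5+x0,(p[1]+.5)/f-.5+y0)
f=600/110
for nm,p in (("y tip",(350,284)),("y butt",(267,463)),("b tip",(246,259)),("b butt",(161,434))):
    P=onz("scene",[q(f,170,130,p)],39)[0];print("scene",nm,torest(P))
for nm,p in (("y tip",(209,404)),("y butt",(383,367)),("b tip",(228,484)),("b butt",(404,447))):
    P=onz("top",[q(4,200,120,p)],39)[0];print("top",nm,torest(P))
for nm,p in (("blank",(152,453)),("blank",(158,487)),("blank st",(158,425))):
    P=onz("top",[q(4,200,120,p)],9)[0];print("top",nm,torest(P))
# bystander drift
for a,b,roi in(("top0","top18",(345,150,385,185)),("top0","top18",(155,140,200,185)),("top0","top18",(325,255,360,290)),("scene0","scene18",(300,115,335,175)),("scene0","scene18",(100,305,205,384))):
    x0,y0,x1,y1=roi;A=cv2.imread(f"pics/{a}.png",0)[y0:y1,x0:x1].astype(np.float32);B=cv2.imread(f"pics/{b}.png",0)[y0:y1,x0:x1].astype(np.float32)
    print(roi,cv2.phaseCorrelate(A,B))
E
```

```text
scene y tip [ 69.8 -30.5]
scene y butt [-63.4 -30.7]
scene b tip [68.9 34.5]
scene b butt [-63.4  32.7]
top y tip [ 72.3 -30.5]
top y butt [-69.4 -30.7]
top b tip [70.5 34. ]
top b butt [-71.5  34.4]
top blank [125.2  -3.3]
top blank [125.9  24.3]
top blank st [116.  -24.4]
(345, 150, 385, 185) ((0.09174727922733084, 0.002277249259186931), 0.9588483472665151)
(155, 140, 200, 185) ((0.339091680942353, 0.5582775512896454), 0.9689242968147184)
(325, 255, 360, 290) ((-0.004175933981073854, -0.029478243537880644), 0.9622749126987693)
(300, 115, 335, 175) ((0.02481666946803429, 0.10849640018567541), 0.9931152395628117)
(100, 305, 205, 384) ((0.05473342988364749, 0.02968894219857532), 1.0450612763563791)
```

```bash
python3 - <<'E'
from h import *
ctrl.close_job();st()
E
```

```text
the job is handed in; nothing more can be done
the job is handed in; nothing more can be done
```

The job is done and handed in at about 25.6 s of the 72 s allowed; close_job gave no verdict.

**What I did:** I picked the tan scraper, not the purple or pink one, by its fin. It swept the three blanks into the orange tray, and I stood it back upright where it had been. Then I laid the yellow punch, and after it the blue one, on the strips of their own colours, tips to the tray.

**Last checks, from both cameras, in the rest's frame:**

| Item | Measured | Wanted |
|---|---|---|
| Yellow punch, tip and butt off its strip's centre line | about 1.5 mm | within 12 mm |
| Blue punch, tip and butt off its strip's centre line | 1–2.5 mm | within 12 mm |
| Middle of each punch along its strip | within about 3 mm | within 20 mm |
| Blanks in the tray, x | 116–126 mm | 100–192 mm |
| Blanks in the tray, y | −24 to 24 mm | within 64 mm of the middle line |

- **Blanks:** all three are in the tray, but one appears to stand on its edge. I did not measure its height; on edge its centre would be about 14 mm up, below the 26 mm limit.
- **Scraper and bystanders:** the scraper looks upright. In the before-and-after pictures the bottle, tub, red bin and hammer differ by less than a pixel.
- **Arm:** it ended open, with the fingertips about 210 mm above the bench and touching nothing.

**What disagreed:**
- The scene view shows the punches 5–9 mm too short end to end. It also puts positions along the strips about 2–3 mm off the top view.
- The scraper pressed the bench with about 18 N as it was set down, so I raised the arm slightly before letting go.
- At both punch grasps the arm stopped about 2–3 mm higher than I commanded, but both grips held.

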